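# Stand the work light in its station with the mast upright

## Robot

A 6-joint arm with a two-finger parallel gripper is mounted at the origin on the work surface. World frame = base frame: x ahead of the robot, y to its left, z up, the work surface at z = 0. Lengths are in m, angles in rad, forces in N, time in s.
With the tool pointing down it reaches from about 0.425 to 0.95 m from the base axis. Payload 14.7 kg.
Tool frame: the origin (TCP) lies midway between the tips of the shut fingers; the grasp point (between the pads) lies 19 mm behind it; z points along the fingers, y is the line along which they close (so a half turn about z gives the same grasp; the last joint's range is limited). The gripper opens to 85 mm and grips with 20 to 120 N. Pads are 22 mm wide; open, the fingers measure 114 mm over their backs; the gripper's body (76 mm by 85 mm) begins 54 mm behind the grasp point. The pads swing forward as they close: fully open they stand 13 mm farther back than shut.
Start: joints at [-1.34, 0.48, 1.596, -0, 1.065, -0.047], TCP at [0.178, -0.625, 0.231] pointing down, gripper open.
Joint ranges: [-2.75, 2.75], [-0.82, 2.05], [0.23, 2.67], [-1.56, 4.7], [0.09, 2.69], [-2.92, 2.92]. Speed limits (rad/s): [1.89, 1.89, 2.39, 3.01, 3.01, 3.01].

## Interface

Orientations are given as a rotation vector (axis times angle).
In Python, from cell import robot gives the robot as it stands. The module is installed in compiled form; this text tells all that it offers. Calls block until the motion is done:
- robot.goto(position, orientation): joint-space move of the TCP to a pose.
- robot.move_straight(position, orientation=None, vel=0.15, until_force=None): straight line of the TCP; orientation=None keeps the orientation; vel is the mean speed in m/s. With until_force (N) it stops when the force on the tool has changed by that much, and returns True; else False.
- robot.movej(angles): joint-space move.
- robot.set_gripper(opening, f_grip=None): finger opening in m; f_grip is the grip in N (None keeps the last); returns when the fingers have stopped.
- robot.sleep(seconds).
- robot.solve_ik(position, orientation): joint angles nearest the present ones, or None.
- robot.read_camera(name): name is "scene" or "top" or "wrist"; returns the picture (400x640x3 uint8, red, green, blue); there is no depth.
- robot.camera_model(name): a dict with "fx", "fy", "cx", "cy" (pixels), "R" (3x3) and "t" (3): a world point X has camera coordinates R X + t; the wrist camera has in their place "mount" (4x4, takes a point from camera to tool coordinates, whose origin is the TCP and whose axes are the flange's). Camera axes: x right, y down, z forward; pixel columns grow to the right and rows downward; lengths in m; the calibration is good to about 2 mm. A picture is of the moment at which its call begins: read the wrist's pose just before it. camera_model takes no time and is no camera call.
A pose or a line that the arm cannot do raises robot.MotionError and nothing moves.
- robot.hand_in(): hands the job in; it is judged then, once.
Trained networks look in the newest picture that a camera, given by its name, has taken for a name from the list of things; names that differ only in an ending like _2 or _b are one class to them, and where a whole thing is asked for, a point or a joint stands for the part that bears it (a point fixed in the world has none). Each returns a list of dicts, best first, with "conf" (0 to 1); they miss things now and then, are a little off and sometimes report something else, mostly with a low value. They report only what shows in the picture. A call takes as long as a camera call.
- robot.cut_out(camera, query): "mask" (400x640 bool, what is visible of it) and "at" ([column, row] in pixels, amid what is visible of it).
Readings, each from a call of its own:
- robot.current_time(): time.
- robot.current_qpos(): joint angles.
- robot.current_joint_vel(): joint speeds.
- robot.current_effort(): joint torques, N m.
- robot.current_ee_pos(): TCP position.
- robot.current_eef_rot(): TCP orientation.
- robot.current_ft_force(): force on the tool from outside, world axes, zero at the start.
- robot.current_ft_torque(): the same for the moment, N m.
- robot.current_opening(): finger opening in m.
- robot.current_finger_force(): force on a finger pad.
Only numpy, scipy, OpenCV 4.12 (cv2) and the standard library are available. Lean on these libraries where they do the work, as an engineer would, in place of code of your own. Each camera call takes 0.05 s, during which the arm holds its last target. There are 200 camera calls.

## Task

The hinge spring of this work light has gone soft, so its top-heavy mast flops to one side. Lift the lamp by its handle, bring the mast upright and hold it steady there for a good three seconds before you carry it off; then keep the mast upright all the way to the lamp station, move it in between the two prongs of the fork, set the foot down gently and squarely on the station's plate and let go. Leave the other things on the bench where they are.

Things in the scene. Friction and masses are not known exactly. Their poses are not given: they have to be found in the camera images.
- lamp: Foot of the work light: loose black slab 300 x 130 x 26 mm with battery box, carrying handle and mast hinge. 0.55 kg without mast. Origin at its underside, straight below the battery side of the handle; x runs along the slab (from -110 to +190 mm) towards the mast, z up. The hinge pin lies along x, 150 mm ahead of the origin and 45 mm up; the mast leans sideways, to +y or -y.
- handle (a point): Middle of the lamp's handle bar, 15 mm ahead of the lamp's origin and 78 mm above its underside. The bar runs along the lamp's x: 138 mm long, 18 mm wide, 22 mm tall, with 41 mm free below it; 110 mm free between its posts. Pinch it across its width from above. The whole lamp balances 37 mm ahead of this point. The mast stands 135 mm ahead: keep the hand clear of it.
- mast (a joint): Hinge angle of the mast against the foot, rad, 0 square to the foot, positive when the mast turns about the lamp's +x (top towards -y). Stops at -0.32 and +0.32; starts leaning on the + stop. Nominal: mast with head 0.22 kg, centre of mass 209 mm above the pin, inertia about the pin 0.0111 kg m2, spring 0.36 Nm/rad towards 0, damping 0.045 Nms/rad: too soft for the weight (0.452 Nm/rad).
- mast_mid (a point): Point on the axis of the lamp's round mast (24 mm thick, aluminium), 185 mm above the hinge pin, that is 230 mm above the foot's underside: level with the fork prongs when the lamp stands in its station. z runs up along the mast.
- lamp_head (a point): Centre of the floodlight head on top of the mast, 255 mm above the hinge pin; head 130 mm wide (across the lamp, y), 80 mm tall, about 60 mm deep. z runs up along the mast. The top of the upright lamp is 340 mm above the foot's underside.
- station: Lamp station, fixed: steel plate 345 x 160 x 4 mm, post 248 mm tall at its +x end, and on it a black U-fork of two level prongs 230 mm up, open to -x. Origin under the plate, exactly where the lamp's origin belongs, x axes alike; so the mast belongs 150 mm along x. Prong axes at y = +-41 mm (gap 64 mm), 18 mm thick, from x = 200 to 136 mm, then flared out by 20 mm to their tips at 118 mm.
- spray_can: Bystander: standing white spray can, 66 mm across, 190 mm tall, origin at its underside.
- oil_bottle: Bystander: standing grey oil bottle, 72 mm across, 210 mm tall, origin at its underside.
- wrench: Bystander: steel wrench lying on the bench, about 180 mm long, origin at its underside.
- parts_bowl: Bystander: shallow steel bowl, 90 mm across, 40 mm tall, origin at its underside.

How it is judged:
On the way:
1. the lamp is off the bench over its starting place (within 120 mm) with the mast within 0.12 rad of upright, for 3 s (height (world z) of lamp above 0.015 m and distance of lamp from where it was at the start of the episode below 0.12 m and angle between lamp_head's own z axis and vertical below 0.12 rad), for 3 s.
At the end, for the whole second after the job is handed in: The lamp stands released, its foot at rest, flat on the station's plate and in line with it within 0.15 rad, with the mast between the two prongs and within 0.2 rad of upright (height (world z) of lamp below 0.012 m and angle between lamp's own z axis and vertical below 0.03 rad and angle between the x axis of lamp and the x axis of station, either way round below 0.15 rad and x of mast_mid in the frame of station between 0.128 and 0.2 m and y of mast_mid in the frame of station between -0.04 and 0.04 m and angle between lamp_head's own z axis and vertical below 0.2 rad and linear speed of lamp below 0.02 m/s); the robot touches nothing.
It fails at once if the mast leans more than 0.2 rad once the lamp is more than 120 mm from its starting place (distance of lamp from where it was at the start of the episode above 0.12 m and angle between lamp_head's own z axis and vertical above 0.2 rad).
It fails at once if another thing on the bench is moved more than 30 mm (distance of any of spray_can, oil_bottle, wrench, parts_bowl from where it was at the start of the episode above 0.03 m).
It fails at once if the lamp drops onto the station: it comes down faster than 0.3 m/s within 20 mm of its place (horizontal distance between lamp and station below 0.1 m and height (world z) of lamp below 0.024 m and linear speed of lamp above 0.3 m/s).
It also fails if it takes over 72 s, if anything falls off the work surface, if the arm or the gripper's body presses on something with over 40 N, if the wrist force passes 120 N, or if a joint passes its speed limit or range.

## Working session

There is one attempt and no reset: what is moved stays moved. The work goes in short steps, each a Python script; the robot and the scene stay as the last script left them, time stands still between calls to the robot, and variables do not carry over. Pictures are saved under pics/ and viewed, at most 10 in all, crops included, and the job is handed in when it is done.

```bash
mkdir -p pics
python3 - <<'E'
from cell import robot
import cv2,numpy as np
for c in("scene","top"):
    im=robot.read_camera(c); cv2.imwrite(f"pics/{c}0.png",im[:,:,::-1])
    m=robot.camera_model(c); print(c,{k:np.round(v,3).tolist() for k,v in m.items()})
    for q in("lamp","station","handle","lamp_head","mast_mid","spray_can","oil_bottle","wrench","parts_bowl"):
        r=robot.cut_out(c,q); print(q,[(round(d["conf"],2),np.round(d["at"]).tolist(),int(d["mask"].sum())) for d in r[:2]])
m=robot.camera_model("wrist");print(np.round(m["mount"],3).tolist(),m["fx"]); print(robot.current_eef_rot(),robot.current_time())
E
```

```text
scene {'fx': 457.447, 'fy': 457.447, 'cx': 327.426, 'cy': 195.763, 'R': [[-0.828, 0.561, -0.004], [0.482, 0.708, -0.516], [-0.287, -0.429, -0.856]], 't': [0.548, -0.227, 1.722]}
lamp [(0.71, [307.0, 157.0], 4104)]
station [(0.77, [376.0, 266.0], 5681), (0.55, [305.0, 154.0], 4205)]
handle [(0.66, [305.0, 157.0], 4262)]
lamp_head [(0.57, [277.0, 130.0], 1502)]
mast_mid [(0.66, [279.0, 130.0], 1497), (0.27, [286.0, 92.0], 704)]
spray_can [(0.82, [293.0, 227.0], 871), (0.33, [376.0, 267.0], 5749)]
oil_bottle [(0.68, [284.0, 95.0], 666), (0.28, [279.0, 129.0], 1410)]
wrench [(0.61, [433.0, 329.0], 458)]
parts_bowl [(0.68, [259.0, 135.0], 134)]
top {'fx': 452.114, 'fy': 452.114, 'cx': 326.391, 'cy': 197.395, 'R': [[0.003, -1.0, 0.01], [-0.99, -0.004, -0.141], [0.141, -0.01, -0.99]], 't': [-0.01, 0.678, 1.368]}
lamp [(0.73, [388.0, 220.0], 5282)]
station [(0.69, [253.0, 217.0], 5858)]
handle [(0.97, [390.0, 221.0], 5220), (0.75, [416.0, 184.0], 1677)]
lamp_head [(0.77, [414.0, 183.0], 1556)]
mast_mid [(0.61, [414.0, 184.0], 1636)]
spray_can [(0.82, [324.0, 158.0], 622)]
oil_bottle [(0.85, [488.0, 250.0], 820)]
wrench [(0.6, [174.0, 226.0], 359), (0.18, [418.0, 186.0], 1566)]
parts_bowl [(0.7, [463.0, 207.0], 622), (0.53, [387.0, 218.0], 5408)]
[[0.0, -0.962, -0.272, 0.07], [1.0, -0.0, 0.001, 0.0], [-0.001, -0.272, 0.962, -0.142], [0.0, 0.0, 0.0, 1.0]] 281.0846248873772
[-3.11132651e+00 -4.35024285e-01 -4.56638623e-05] 1.0
```

Run:
```python
import cv2
a=cv2.imread("pics/top0.png");cv2.imwrite("pics/top0c.png",cv2.resize(a[90:340,130:530],None,fx=2,fy=2,interpolation=cv2.INTER_CUBIC))
a=cv2.imread("pics/scene0.png");cv2.imwrite("pics/scene0c.png",cv2.resize(a[70:370,200:500],None,fx=2,fy=2,interpolation=cv2.INTER_CUBIC))
```

```text
(no output)
```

View pics/top0c.png

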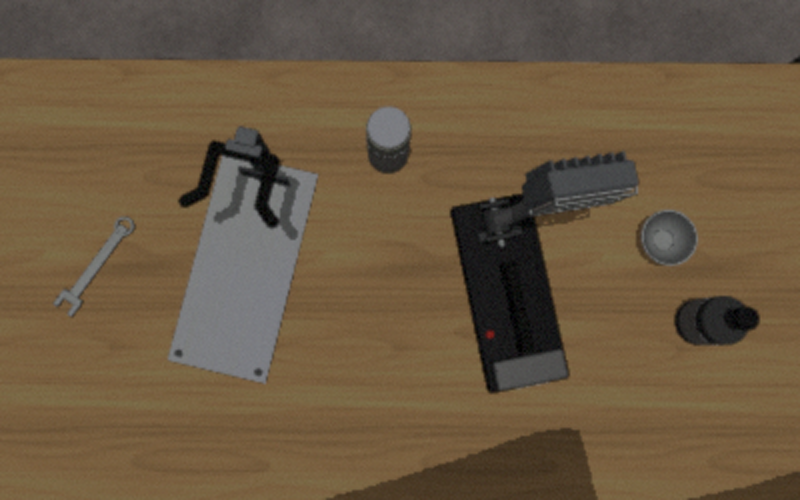

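View pics/scene0c.png

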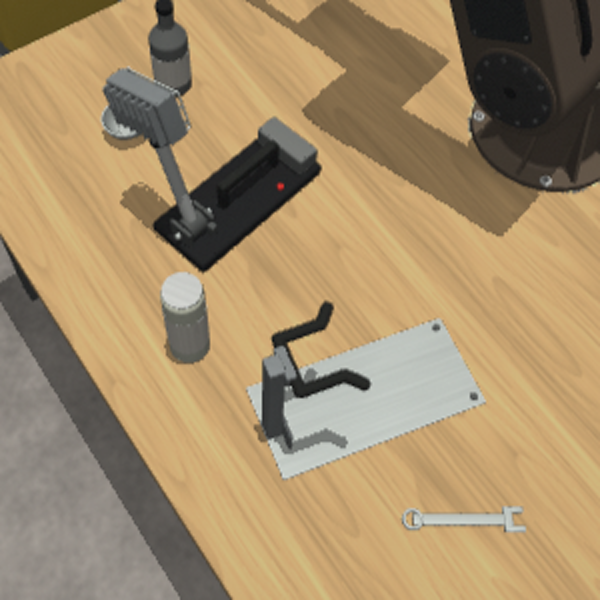

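The top view shows the lamp with its slab corners at crop (452,210), (491,391) and (568,375), and the mast leaning right (-y). The station plate has corners at (169,358), (267,382) and (318,174), with prong tips at (185,202) and (270,222). In the scene view the prong tips are at (327,308) and (366,385). I'll fit both poses from these points.

```bash
cat > h.py <<'E'
import numpy as np
from scipy.optimize import least_squares
from scipy.spatial.transform import Rotation as Rot
from cell import robot
CM={c:robot.camera_model(c) for c in("scene","top")}
def proj(m,X):
    c=np.atleast_2d(X)@np.array(m["R"]).T+np.array(m["t"]); return np.c_[m["fx"]*c[:,0]/c[:,2]+m["cx"],m["fy"]*c[:,1]/c[:,2]+m["cy"]]
def T(p,L): # p=x,y,z,yaw
    c,s=np.cos(p[3]),np.sin(p[3]); L=np.atleast_2d(L); return np.c_[p[0]+c*L[:,0]-s*L[:,1],p[1]+s*L[:,0]+c*L[:,1],p[2]+L[:,2]]
def fit(obs,pts,p0):
    # obs: (model, pixel, pts-index); pts(p)->local points
    def f(p):
        L=np.array(pts(p)); W=T(p,L)
        return np.concatenate([(proj(m,W[i])[0]-np.array(px)) for m,px,i in obs])
    r=least_squares(f,p0,loss="soft_l1",f_scale=1.5); return r.x,np.round(f(r.x).reshape(-1,2),1)
E
python3 - <<'E'
from h import *
S=CM["scene"];P=CM["top"]
t=lambda u,v:(u/2+130,v/2+90)
s=lambda u,v:(u/2+200,v/2+70)
lp=lambda p:[[.19,.065,.026],[.19,-.065,.026],[-.11,.065,.026],[-.11,-.065,.026],[.084,0,.089],[-.054,0,.089]]
o=[(P,t(452,208),0),(P,t(490,390),2),(P,t(567,376),3),(P,t(509,263),4),(P,t(521,353),5),
   (S,s(204,264),0),(S,s(156,221),1),(S,s(321,168),2),(S,s(219,184),4),(S,s(276,138),5)]
x,r=fit(o,lp,[.6,-.2,0,0]);print("lamp",x.round(4),r.tolist())
sp=lambda p:[[p[4]+.1725,.08,.004],[p[4]+.1725,-.08,.004],[p[4]-.1725,.08,.004],[p[4]-.1725,-.08,.004],[.12,.06,.23],[.12,-.06,.23],[.136,.041,.23],[.136,-.041,.23]]
o=[(P,t(318,174),1),(P,t(169,358),2),(P,t(267,382),3),(P,t(184,202),4),(P,t(271,221),5),(P,t(204,189),6),(P,t(263,205),7),
   (S,s(285,478),0),(S,s(248,387),1),(S,s(485,402),2),(S,s(441,320),3),(S,s(366,384),4),(S,s(327,308),5),(S,s(345,374),6),(S,s(322,324),7)]
x,r=fit(o,sp,[.6,.2,0,0,.04]);print("station",x.round(4),r.tolist())
E
```

```text
lamp [ 0.5216 -0.201  -0.0033  0.1846] [[-0.2, -1.0], [-0.8, 2.0], [1.5, 1.3], [0.5, -1.4], [3.7, -1.1], [-0.1, 1.2], [-1.5, -0.2], [2.0, -1.4], [1.2, 1.2], [1.2, 1.4]]
station [ 0.5417  0.2437 -0.0046 -0.2288  0.0636] [[0.4, -0.5], [-0.5, 0.4], [-0.4, 0.2], [1.6, -1.0], [0.7, -0.4], [-0.1, 1.5], [-0.6, 0.3], [-0.4, 0.8], [-0.6, 0.1], [1.0, 0.0], [-0.1, -1.2], [-1.3, -0.3], [0.3, 0.4], [0.8, 0.6], [0.2, -0.1]]
```

```bash
cat >> h.py <<'E'
LAMP=np.array([.5216,-.201,0,.1846]); ST=np.array([.5417,.2437,0,-.2288])
def down(yaw,roll=0.): # tool x = -lamp x, tool z down; roll about lamp +x
    R=np.array([[-1,0,0],[0,1,0],[0,0,-1.]])
    return Rot.from_euler("z",yaw)*Rot.from_euler("x",roll)*Rot.from_matrix(R)
def wcam():
    p=robot.current_ee_pos();R=Rot.from_rotvec(robot.current_eef_rot()).as_matrix()
    im=robot.read_camera("wrist");m=robot.camera_model("wrist");M=np.array(m["mount"])
    Rc=R@M[:3,:3];tc=R@M[:3,3]+p
    return im,dict(fx=m["fx"],fy=m["fy"],cx=m["cx"],cy=m["cy"],R=Rc.T,t=-Rc.T@tc)
E
python3 - <<'E'
from h import *
import cv2,pickle
q=robot.current_qpos
for k,(lx,z) in enumerate([(-.02,.27),(-.08,.24)]):
    t0=robot.current_time();robot.goto(T(LAMP,[[lx,0,z]])[0],down(LAMP[3]).as_rotvec())
    print(robot.current_time()-t0,np.round(q(),3),np.round(robot.current_ee_pos(),4),T(LAMP,[[lx,0,z]])[0])
    im,m=wcam();cv2.imwrite(f"pics/w{k}.png",im[:,:,::-1]);pickle.dump(m,open(f"w{k}.pkl","wb"))
p=robot.current_ee_pos()
for name,f in [("time",lambda:0),("ft",robot.current_ft_torque),("goto",lambda:robot.goto(p,down(LAMP[3],.02).as_rotvec())),("straight",lambda:robot.move_straight(p,down(LAMP[3],-.02).as_rotvec(),vel=1.)),
  ("mj",lambda:robot.movej(robot.solve_ik(p,down(LAMP[3],0).as_rotvec()))),("ik",lambda:robot.solve_ik(p,down(LAMP[3],.01).as_rotvec())),("sleep",lambda:robot.sleep(.02))]:
    t0=robot.current_time();f();print(name,round(robot.current_time()-t0,4))
t=[];
for i in range(8): t.append(np.r_[robot.current_ft_force(),robot.current_ft_torque()]);robot.sleep(.01)
print(np.round(t,3),robot.current_time())
E
```

```text
1.9333 [-0.444  0.29   1.798 -0.     1.054 -2.198] [ 0.5019 -0.2052  0.27  ] [ 0.5019398  -0.20467107  0.27      ]
0.375 [-0.517  0.25   1.939 -0.     0.953 -2.27 ] [ 0.4418 -0.2162  0.2397] [ 0.44295922 -0.21568427  0.24      ]
time 0.0
ft 0.0
goto 0.25
straight 0.25
mj 0.25
ik 0.0
sleep 0.0167
[[ 2.400e-02  1.120e-01  1.090e-01 -4.200e-02 -6.000e-03  1.000e-02]
 [ 2.580e-01 -9.800e-02  1.053e+00  2.100e-02 -2.600e-02 -5.000e-03]
 [ 3.710e-01  3.680e-01 -7.000e-03  1.300e-02  1.900e-02  5.200e-02]
 [ 7.980e-01  1.021e+00  2.190e-01  5.800e-02  4.000e-03  2.700e-02]
 [-1.030e-01  5.510e-01 -2.420e-01  0.000e+00 -2.400e-02 -1.300e-02]
 [-3.300e-01  6.320e-01  6.120e-01  6.000e-03 -2.600e-02  1.500e-02]
 [ 2.110e-01  1.151e+00 -2.530e-01  4.000e-03 -1.500e-02 -1.300e-02]
 [-5.300e-02 -2.200e-02 -8.800e-02  4.600e-02 -1.000e-03 -3.000e-03]] 4.2417
```

View pics/w0.png

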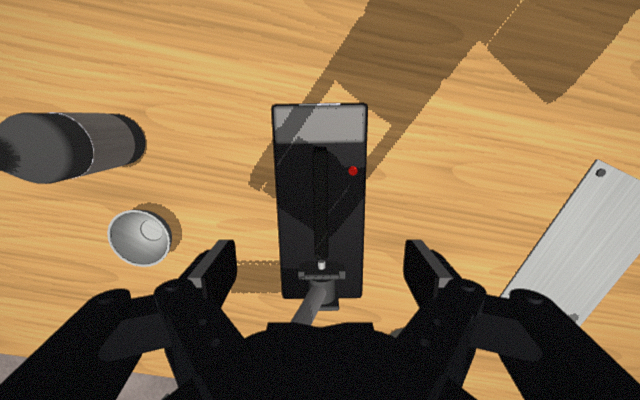

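View pics/w1.png

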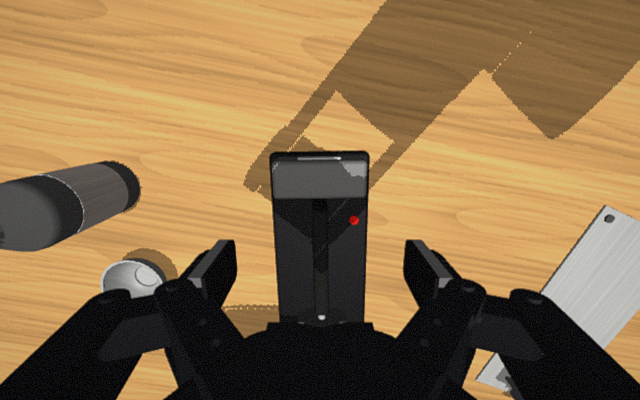

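The wrist views show the bar on column 320, spanning rows 148–262 in w0 and 198–318 in w1. The slab's front corners are at (282,298) and (362,298). I'll refine the lamp pose from these and check the force noise, since readings cost no time.

Run:
```python
from h import *
import pickle
W0,W1=[pickle.load(open(f"w{k}.pkl","rb")) for k in(0,1)]
S=CM["scene"];P=CM["top"]
t=lambda u,v:(u/2+130,v/2+90)
s=lambda u,v:(u/2+200,v/2+70)
lp=lambda p:[[.19,.065,.026],[.19,-.065,.026],[-.11,.065,.026],[-.11,-.065,.026],[.084,0,.089],[-.054,0,.089]]
o=[(P,t(452,208),0),(P,t(490,390),2),(P,t(567,376),3),(S,s(204,264),0),(S,s(156,221),1),(S,s(321,168),2),
 (W0,(362,298),0),(W0,(282,298),1),(W0,(368,105),2),(W0,(273,105),3),(W0,(320.5,262),4),(W0,(320,148),5),(W1,(320,198),5),(W1,(369,153),2),(W1,(270,153),3)]
x,r=fit(o,lp,[.52,-.2,0,.18]);print("lamp",x.round(4),r.tolist())
# station plate near corner hole etc seen in wrist: report station corner predicted in W0
print(proj(W0,T(ST,[[.0636-.1725,-.08,.004],[.0636+.1725,-.08,.004]])),proj(W1,T(ST,[[.0636-.1725,-.08,.004],[.0636+.1725,-.08,.004]])))
# bystanders by ray to plane from top 
def ray(m,px,z):
    R=np.array(m["R"]);c=-R.T@np.array(m["t"]);d=R.T@np.array([(px[0]-m["cx"])/m["fx"],(px[1]-m["cy"])/m["fy"],1]);return (c+d*(z-c[2])/d[2]).round(3)
print("can",ray(P,t(388,127),.19),"bowl",ray(P,t(668,238),.04),"oil",ray(P,t(742,317),.21),"wrench",ray(P,t(95,265),0))
a=np.array([robot.current_ft_torque() for i in range(400)]);print(a.mean(0),a.std(0),robot.current_time())
b=[]
for i in range(6): robot.sleep(.0166);b.append(np.mean([robot.current_ft_torque() for i in range(400)],0))
print(np.round(b,4))
```

```text
lamp [ 0.5277 -0.1999 -0.0074  0.1915] [[-1.0, -2.5], [-1.1, 0.0], [1.1, -1.0], [-1.0, 3.1], [-2.6, 1.8], [0.7, 0.1], [-0.5, -0.5], [-0.7, 0.0], [0.6, -2.0], [-1.9, -1.2], [0.6, -4.4], [0.2, 3.3], [0.1, 11.1], [1.1, -1.2], [-0.8, -0.2]]
[[598.76046515 156.45325542]
 [471.72858011 336.41597796]] [[607.39796904 202.68460591]
 [475.76424013 379.31651053]]
can [0.785 0.    0.19 ] bowl [ 0.644 -0.441  0.04 ] oil [ 0.516 -0.485  0.21 ] wrench [0.602 0.468 0.   ]
[-0.02298964 -0.0276514  -0.01194859] [1.38777878e-17 9.71445147e-17 1.14491749e-16] 4.2417
[[-0.043   0.0197 -0.0298]
 [-0.0202 -0.0188  0.0148]
 [-0.0166 -0.0743 -0.035 ]
 [ 0.0166  0.0346 -0.0118]
 [-0.0391  0.0436  0.0014]
 [ 0.0195  0.0313 -0.0255]]
```

```bash
cat > bal.py <<'E'
import numpy as np
from scipy.linalg import solve_discrete_are
ML,J0,K0,C0,G=.22*.209,.0111,.36,.045,9.81
H,TM=.1,.25; GR=.04   # hold (camera) time, move time, grasp at lamp x
def s_prof(t):
    t=np.clip(t/TM,0,1); return 10*t**3-15*t**4+6*t**5
def step(x,phi,dphi,dy,K=K0,J=J0,C=C0,dt=.0025,stop=True,ml=ML):
    th,w=x; ts=np.arange(0,H+TM,dt); s=s_prof(ts-H); s=np.r_[s,1.,1.]
    for i in range(len(ts)):
        ph=phi+dphi*s[i]; v=(s[i+1]-s[i])/dt; a=(s[i+2]-2*s[i+1]+s[i])/dt**2
        w+=dt*(ml*G*th-K*(th-ph)-C*(w-dphi*v)+ml*(dy+.014*dphi)*a)/J; th+=dt*w
        if stop:
            ph2=phi+dphi*s[i+1]
            if abs(th-ph2)>.32: th=ph2+np.sign(th-ph2)*.32; w=dphi*v
    return np.array([th,w])
lin=lambda *a:step(*a,stop=False)
A=np.zeros((3,3));A[:2,0]=lin((1,0),0,0,0);A[:2,1]=lin((0,1),0,0,0);A[:2,2]=lin((0,0),1,0,0);A[2,2]=1
B=np.r_[lin((0,0),0,1,0),1][:,None]
Q=np.diag([1,.05,.05]);R=np.array([[.5]])
P=solve_discrete_are(A,B,Q,R);L=np.linalg.solve(R+B.T@P@B,B.T@P@A)[0]
def kf(x,Pk,z,phi): # update with camera angle
    if z is None: return x,Pk
    S=Pk[0,0]+.012**2;g=Pk[:,0]/S;return x+g*(z-x[0]),Pk-np.outer(g,Pk[0])
def pred(x,Pk,phi,dphi,dy): return step(x,phi,dphi,dy),A[:2,:2]@Pk@A[:2,:2].T+np.diag([.008**2,.05**2])
def law(x,phi): return float(np.clip(-L@[x[0],x[1],phi],-.12,.12))
if __name__=="__main__":
    print("L",L,"eig",np.abs(np.linalg.eigvals(A-B@L[None])))
    rng=np.random.default_rng(0)
    for K,C,b in[(.36,.045,0),(.32,.045,.015),(.40,.035,-.015),(.33,.06,.02)]:
        X=np.array([.32,0]);x=X.copy();Pk=np.eye(2)*1e-3;phi=0;o=[]
        for k in range(70):
            z=None if rng.random()<.08 else X[0]+b+.008*rng.standard_normal()
            x,Pk=kf(x,Pk,z,phi);d=law(x,phi)
            v=0 if k<20 else min(.02,.002*(k-19)) if k<45 else max(0,.02-.003*(k-45))
            X=step(X,phi,d,v,K=K,C=C);x,Pk=pred(x,Pk,phi,d,v);phi+=d;o.append(X[0])
        print(K,np.round(o[:12],2),"late",np.abs(o[12:]).max().round(3),"phi",round(phi,3))
E
python3 bal.py
python3 - <<'E'
from h import *
import pickle
W0,W1=[pickle.load(open(f"w{k}.pkl","rb")) for k in(0,1)]
S=CM["scene"];P=CM["top"]
t=lambda u,v:(u/2+130,v/2+90)
s=lambda u,v:(u/2+200,v/2+70)
lp=lambda p:[[.19,.065,.026],[.19,-.065,.026],[-.11,.065,.026],[-.11,-.065,.026]]
o=[(P,t(452,208),0),(P,t(490,390),2),(P,t(567,376),3),(S,s(204,264),0),(S,s(156,221),1),(S,s(321,168),2),
 (W0,(362,298),0),(W0,(282,298),1),(W0,(368,105),2),(W0,(273,105),3),(W1,(369,153),2),(W1,(270,153),3)]
x,r=fit(o,lp,[.52,-.2,0,.18]);print("lamp",x.round(4),r.tolist())
# bar height by two wrist views: front bolt/bar end (320.5,262) vs W1 (321,318)
from cv2 import triangulatePoints
Pm=[np.array([[m["fx"],0,m["cx"]],[0,m["fy"],m["cy"]],[0,0,1]])@np.c_[m["R"],m["t"]] for m in(W0,W1)]
X=triangulatePoints(Pm[0],Pm[1],np.array([320.5,265.]),np.array([321,318.]));X=(X[:3]/X[3]).ravel()
d=X[:2]-x[:2];c,s_=np.cos(x[3]),np.sin(x[3]);print("bar-end",X,"lamp-frame",c*d[0]+s_*d[1],-s_*d[0]+c*d[1])
E
```

```text
L [0.63491656 0.11458846 1.32792786] eig [0.25139735 0.25139735 0.16937986]
0.36 [ 0.15 -0.07 -0.1  -0.03 -0.01 -0.01  0.01  0.01  0.01  0.01  0.01 -0.01] late 0.109 phi 0.001
0.32 [ 0.16 -0.01 -0.03 -0.02 -0.03 -0.06 -0.1  -0.16 -0.18 -0.22 -0.22 -0.21] late 0.306 phi -0.02
0.4 [ 0.14 -0.18 -0.14  0.18  0.14 -0.18 -0.14  0.18  0.14 -0.19 -0.16  0.14] late 0.311 phi -0.002
0.33 [ 0.16  0.04  0.06  0.06  0.03  0.   -0.02 -0.04 -0.06 -0.08 -0.09 -0.09] late 0.291 phi 0.052
lamp [ 0.5284 -0.1995 -0.0081  0.1918] [[-1.2, -2.7], [-1.3, -0.2], [0.9, -1.2], [-1.1, 3.4], [-2.7, 2.1], [0.6, 0.4], [-0.4, -0.4], [-0.4, 0.2], [0.7, -1.4], [-1.6, -0.6], [1.2, -0.7], [-0.5, 0.3]]
bar-end [ 0.62893945 -0.18079843  0.06705208] lamp-frame 0.10227773401038555 -0.0007937879833194647
```

```bash
cat > tune.py <<'E'
import bal,numpy as np
from scipy.linalg import solve_discrete_are
def run(R,qphi,qw,clip,H,pn,ki,N=40,seed=1,full=False):
    bal.H=H
    lin=bal.lin;A=np.zeros((3,3));A[:2,0]=lin((1,0),0,0,0);A[:2,1]=lin((0,1),0,0,0);A[:2,2]=lin((0,0),1,0,0);A[2,2]=1
    B=np.r_[lin((0,0),0,1,0),1][:,None]
    P=solve_discrete_are(A,B,np.diag([1,qw,qphi]),[[R]]);L=np.linalg.solve(R+B.T@P@B,B.T@P@A)[0]
    # KF with state th,w,d : d is a torque disturbance
    D=np.array(bal.step((0,0),0,0,0,stop=False)); F=np.eye(3);F[:2,:2]=A[:2,:2];F[:2,2]=A[:2,2] # d as equivalent phi offset
    rng=np.random.default_rng(seed);late=[];hold=[]
    for n in range(N):
        K=rng.uniform(.33,.39);C=rng.uniform(.035,.055);J=.0111*rng.uniform(.95,1.05);b=rng.uniform(-.015,.015)
        X=np.array([.32,0]);x=np.r_[X,0];Pk=np.diag([1e-3,1e-3,1e-5]);phi=0;o=[]
        for k in range(75):
            if rng.random()>.06:
                z=X[0]+b+.008*rng.standard_normal();g=Pk[:,0]/(Pk[0,0]+.012**2);x=x+g*(z-x[0]);Pk=Pk-np.outer(g,Pk[0])
            u=float(np.clip(-L@[x[0],x[1],phi+ki*x[2]],-clip,clip))
            v=0 if k<30 else min(.02,.002*(k-29)) if k<50 else max(0,.02-.003*(k-49))
            X=bal.step(X,phi,u,v,K=K,C=C,J=J,dt=.005)
            xn=bal.step(x[:2],phi+x[2],u,v,dt=.005);x=np.r_[xn,x[2]];Pk=F@Pk@F.T+np.diag([.008**2,.05**2,pn**2]);phi+=u;o.append(X[0])
        o=np.abs(o);hold.append(o[14:30].max());late.append(o[30:].max())
    return L.round(2),np.round(np.percentile(hold,[50,90,100]),3),np.round(np.percentile(late,[50,90,100]),3)
if __name__=="__main__":
    for H in(.1,.05):
      for R,qphi,clip,pn,ki in[(.5,.05,.12,0.003,1),(.5,.05,.25,.003,1),(2,.05,.25,.003,1),(2,.05,.25,.01,1),(2,.5,.25,.01,1),(2,.05,.25,.01,0),(2,.05,.25,0,0),(.5,.05,.25,.01,0)]:
        print(H,R,qphi,clip,pn,ki,*run(R,qphi,.05,clip,H,pn,ki,N=25))
E
python3 tune.py
```

```text
0.1 0.5 0.05 0.12 0.003 1 [0.63 0.11 1.33] [0.043 0.102 0.187] [0.121 0.192 0.227]
0.1 0.5 0.05 0.25 0.003 1 [0.63 0.11 1.33] [0.048 0.107 0.139] [0.126 0.186 0.215]
0.1 2 0.05 0.25 0.003 1 [0.52 0.09 1.21] [0.047 0.175 0.198] [0.133 0.196 0.243]
0.1 2 0.05 0.25 0.01 1 [0.52 0.09 1.21] [0.052 0.093 0.157] [0.135 0.201 0.231]
0.1 2 0.5 0.25 0.01 1 [0.52 0.09 1.22] [0.052 0.092 0.163] [0.137 0.205 0.23 ]
0.1 2 0.05 0.25 0.01 0 [0.52 0.09 1.21] [0.053 0.085 0.109] [0.139 0.233 0.262]
0.1 2 0.05 0.25 0 0 [0.52 0.09 1.21] [0.062 0.239 0.269] [0.13  0.25  0.285]
0.1 0.5 0.05 0.25 0.01 0 [0.63 0.11 1.33] [0.053 0.072 0.08 ] [0.126 0.217 0.223]
0.05 0.5 0.05 0.12 0.003 1 [0.62 0.11 1.15] [0.032 0.068 0.072] [0.121 0.152 0.193]
0.05 0.5 0.05 0.25 0.003 1 [0.62 0.11 1.15] [0.036 0.067 0.073] [0.121 0.154 0.181]
0.05 2 0.05 0.25 0.003 1 [0.51 0.09 1.05] [0.038 0.079 0.176] [0.134 0.178 0.221]
0.05 2 0.05 0.25 0.01 1 [0.51 0.09 1.05] [0.038 0.07  0.166] [0.133 0.179 0.208]
0.05 2 0.5 0.25 0.01 1 [0.5  0.09 1.06] [0.038 0.124 0.188] [0.134 0.18  0.209]
0.05 2 0.05 0.25 0.01 0 [0.51 0.09 1.05] [0.044 0.065 0.075] [0.134 0.228 0.239]
0.05 2 0.05 0.25 0 0 [0.51 0.09 1.05] [0.045 0.087 0.214] [0.13  0.241 0.251]
0.05 0.5 0.05 0.25 0.01 0 [0.62 0.11 1.15] [0.042 0.056 0.064] [0.121 0.187 0.222]
```

```bash
python3 - <<'E'
s=open("tune.py").read()
s=s.replace("def run(R,qphi,qw,clip,H,pn,ki,","def run(R,qphi,qw,clip,H,pn,ki,vm,ra,").replace("    rng=np","    xs=np.linalg.solve(np.eye(2)-A[:2,:2],bal.step((0,0),0,0,1.,stop=False))\n    rng=np",1)
s=s.replace("            u=float(np.clip(-L@[x[0],x[1],","            v=0 if k<30 else min(vm,ra*(k-29)) if k<60 else max(0,vm-ra*(k-59))\n            u=float(np.clip(-L@[x[0]-xs[0]*v,x[1]-xs[1]*v,")
s=s.replace("            v=0 if k<30 else min(.02,.002*(k-29)) if k<50 else max(0,.02-.003*(k-49))\n","")
i=s.index("    for H in(");s=s[:i]+"""    for vm,ra in[(.02,.002),(.015,.0015),(.01,.001),(0,1)]:
      for pn,ki in[(.003,1),(.01,1),(.005,.5)]: print(vm,ra,pn,ki,*run(.5,.05,.05,.25,.05,pn,ki,vm,ra,N=25))
"""
open("tune.py","w").write(s)
E
python3 tune.py
```

```text
0.02 0.002 0.003 1 [0.62 0.11 1.15] [0.036 0.067 0.073] [0.042 0.076 0.088]
0.02 0.002 0.01 1 [0.62 0.11 1.15] [0.042 0.066 0.082] [0.054 0.084 0.136]
0.02 0.002 0.005 0.5 [0.62 0.11 1.15] [0.039 0.057 0.075] [0.044 0.071 0.11 ]
0.015 0.0015 0.003 1 [0.62 0.11 1.15] [0.036 0.067 0.073] [0.041 0.077 0.086]
0.015 0.0015 0.01 1 [0.62 0.11 1.15] [0.042 0.066 0.082] [0.054 0.084 0.135]
0.015 0.0015 0.005 0.5 [0.62 0.11 1.15] [0.039 0.057 0.075] [0.045 0.071 0.109]
0.01 0.001 0.003 1 [0.62 0.11 1.15] [0.036 0.067 0.073] [0.04  0.076 0.084]
0.01 0.001 0.01 1 [0.62 0.11 1.15] [0.042 0.066 0.082] [0.055 0.085 0.135]
0.01 0.001 0.005 0.5 [0.62 0.11 1.15] [0.039 0.057 0.075] [0.045 0.072 0.108]
0 1 0.003 1 [0.62 0.11 1.15] [0.036 0.067 0.073] [0.041 0.076 0.087]
0 1 0.01 1 [0.62 0.11 1.15] [0.042 0.066 0.082] [0.056 0.086 0.135]
0 1 0.005 0.5 [0.62 0.11 1.15] [0.039 0.057 0.075] [0.046 0.074 0.106]
```

```bash
cat >> h.py <<'E'
LAMP=np.array([.526,-.1997,0,.190]); GR=np.array([.04,0,.059])
def head(lp,th): # lamp pose (x,y,z,yaw), mast lean; head centre in world
    return T(lp,[[.15,-.255*np.sin(th),.045+.255*np.cos(th)]])
def det():
    d=[e for e in robot.cut_out("scene","lamp_head") if 600<e["mask"].sum()<3500]
    if not d: return None
    m=d[0]["mask"];v,u=np.nonzero(m);return np.array([u.mean(),v.mean()]),m,d[0]["conf"]
E
python3 - <<'E'
from h import *
import cv2
R=down(LAMP[3]).as_rotvec()
robot.goto(T(LAMP,[[GR[0],0,.17]])[0],R)
robot.move_straight(T(LAMP,[GR])[0],R,vel=.08)
f0=np.mean([robot.current_ft_force() for _ in range(1)],0);print("F",f0)
robot.set_gripper(.0,f_grip=80);print("open",robot.current_opening(),robot.current_finger_force(),robot.current_ft_force().round(1))
robot.read_camera("scene")
for i in range(2):
    d=det();print(d[0],d[1].sum(),d[2],"pred",proj(CM["scene"],head(LAMP,.32)))
q=LAMP+[0,0,.05,0];robot.move_straight(T(q,[GR])[0],R,vel=.05)
b=[]
for i in range(12): robot.sleep(.017);b.append(np.r_[robot.current_ft_force(),robot.current_ft_torque()])
print(np.mean(b,0).round(3))
im=robot.read_camera("scene");cv2.imwrite("pics/lift.png",cv2.resize(im[60:260,200:400,::-1],None,fx=3,fy=3))
d=det();print(d[0],d[1].sum(),d[2],"pred",proj(CM["scene"],head(q,.32)),proj(CM["scene"],head(q,.0)),robot.current_opening(),robot.current_time())
E
```

```text
F [ 0.25325942 -0.29864896  0.36054598]
open 0.0166913909913717 79.27632093429565 [-1.7 -0.4  5.5]
[277.15898142 133.84170681] 1453 0.73 pred [[273.4241245 123.2177312]]
[277.15898142 133.84170681] 1453 0.73 pred [[273.4241245 123.2177312]]
[-3.050e-01 -1.400e-02 -7.891e+00  1.290e-01  1.230e-01  2.000e-03]
[275.91301627 124.15769712] 1598 0.56 pred [[271.63279912 112.11704296]] [[289.79366894 124.17229915]] 0.01669972265108862 8.7417
```

View pics/lift.png

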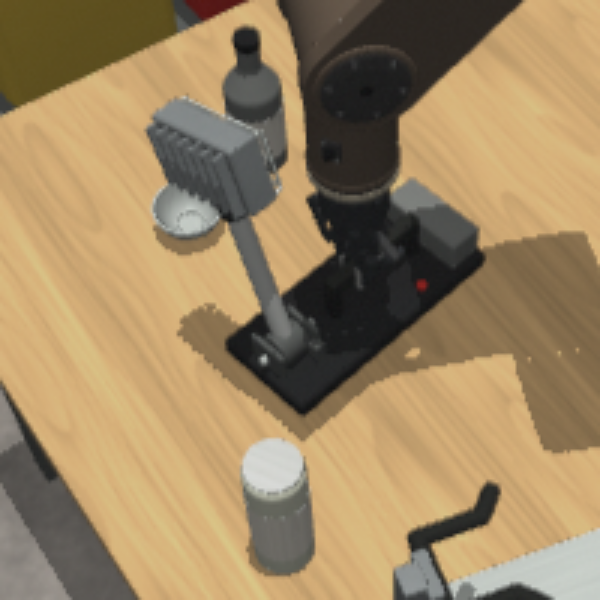

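The scene view shows the lamp hanging level. The head centre is at full-image (271,113), matching the predicted (271.6,112), so the kinematic model is good and θ can be tracked by rectified template matching.

```bash
cat > ctl.py <<'E'
from h import *
import cv2,pickle,bal,os
from scipy.linalg import solve_discrete_are
bal.H=.05;lin=bal.lin
A=np.zeros((3,3));A[:2,0]=lin((1,0),0,0,0);A[:2,1]=lin((0,1),0,0,0);A[:2,2]=lin((0,0),1,0,0);A[2,2]=1
B=np.r_[lin((0,0),0,1,0),1][:,None]
P=solve_discrete_are(A,B,np.diag([1,.05,.05]),[[.5]]);L=np.linalg.solve(.5+B.T@P@B,B.T@P@A)[0]
F=np.eye(3);F[:2,:2]=A[:2,:2];F[:2,2]=A[:2,2]
XS=np.linalg.solve(np.eye(2)-A[:2,:2],lin((0,0),0,0,1.))
Y,Z=np.meshgrid(np.arange(-.08,.0801,.004),np.arange(.31,.059,-.004))
MK=((np.abs(Y)<.075)&(Z>.205))|(np.abs(Y)<.02)
GRID=np.arange(-.4,.4001,.01)
def rect(im,lp,th):
    y=Y*np.cos(th)-Z*np.sin(th);z=Y*np.sin(th)+Z*np.cos(th)
    p=proj(CM["scene"],T(lp,np.c_[np.full(y.size,.15),y.ravel(),z.ravel()+.045])).astype(np.float32)
    r=cv2.remap(im,p[:,0].reshape(Y.shape),p[:,1].reshape(Y.shape),cv2.INTER_LINEAR).astype(float)
    return r
def ncc(a,b):
    a=a[MK].ravel();b=b[MK].ravel();a=a-a.mean();b=b-b.mean();return a@b/np.sqrt(a@a*(b@b)+1e-9)
def measure(im,lp,ref):
    im=cv2.GaussianBlur(im,(3,3),0)
    s=np.array([ncc(rect(im,lp,t),ref) for t in GRID]);i=int(np.clip(s.argmax(),1,len(s)-2))
    a,b,c=s[i-1:i+2];th=GRID[i]+.01*np.clip(.5*(a-c)/(a-2*b+c-1e-9),-1,1)
    return th,s[i],rect(im,lp,th)
class Bal:
    def __init__(s):
        if os.path.exists("st.pkl"): s.__dict__=pickle.load(open("st.pkl","rb"))
        else:
            s.lp=LAMP+[0,0,.05,0];s.phi=0.;s.x=np.array([.32,0,0]);s.P=np.diag([1e-4,1e-3,1e-5])
            s.ref=rect(cv2.GaussianBlur(robot.read_camera("scene"),(3,3),0),s.lp,.32)
    def save(s): pickle.dump(s.__dict__,open("st.pkl","wb"))
    def cycle(s,new=None,upd=.1,log=True):
        """one image, one move: lamp goes to pose new (x,y,z,yaw) and rolls as the balance wants"""
        new=s.lp if new is None else np.array(new)
        im=robot.read_camera("scene");th,sc,r=measure(im,s.lp,s.ref)
        ok=sc>.7 and abs(th-s.x[0])<.2
        if ok:
            g=s.P[:,0]/(s.P[0,0]+.012**2);s.x=s.x+g*(th-s.x[0]);s.P=s.P-np.outer(g,s.P[0]);s.ref=(1-upd)*s.ref+upd*r
        ym=(s.lp[3]+new[3])/2;pin=lambda p:T(p,[[.15,0,0]])[0]
        dy=float((pin(new)-pin(s.lp))[:2]@[-np.sin(ym),np.cos(ym)])
        u=float(np.clip(-L@[s.x[0]-XS[0]*dy,s.x[1]-XS[1]*dy,s.phi+s.x[2]],-.12,.12))
        if abs(s.phi+u)>.3:u=np.clip(s.phi+u,-.3,.3)-s.phi
        t0=robot.current_time();robot.goto(T(new,[GR])[0],down(new[3],s.phi+u).as_rotvec());dt=robot.current_time()-t0
        if log: print(f"th {th:+.3f} sc {sc:.2f} x {s.x[0]:+.3f} {s.x[1]:+.2f} d {s.x[2]:+.3f} phi {s.phi+u:+.3f} dt {dt:.2f}"+("" if ok else " REJ"))
        s.x=np.r_[bal.step(s.x[:2],s.phi+s.x[2],u,dy,dt=.005),s.x[2]];s.P=F@s.P@F.T+np.diag([.008**2,.05**2,.003**2])
        s.phi+=u;s.lp=new
E
python3 - <<'E'
from ctl import *
import time
b=Bal();t=time.time();print(measure(robot.read_camera("scene"),b.lp,b.ref)[:2],time.time()-t)
for k in range(14): b.cycle()
b.save();print(robot.current_time())
E
```

```text
(np.float64(0.31989186451529733), np.float64(0.9995907453373081)) 0.6667261123657227
th +0.320 sc 1.00 x +0.320 +0.00 d +0.000 phi -0.120 dt 0.31
th -0.036 sc 0.66 x +0.150 -0.84 d +0.000 phi +0.000 dt 0.31 REJ
th -0.304 sc 0.58 x -0.018 -0.23 d +0.000 phi +0.037 dt 0.25 REJ
th -0.195 sc 0.59 x -0.042 +0.08 d +0.000 phi +0.012 dt 0.25 REJ
th -0.186 sc 0.59 x -0.015 +0.06 d +0.000 phi +0.001 dt 0.25 REJ
th -0.299 sc 0.57 x -0.002 +0.02 d +0.000 phi -0.001 dt 0.25 REJ
th -0.319 sc 0.58 x +0.000 +0.00 d +0.000 phi -0.000 dt 0.25 REJ
th -0.319 sc 0.58 x +0.000 -0.00 d +0.000 phi -0.000 dt 0.25 REJ
th -0.319 sc 0.58 x +0.000 -0.00 d +0.000 phi +0.000 dt 0.25 REJ
th -0.319 sc 0.58 x -0.000 +0.00 d +0.000 phi +0.000 dt 0.25 REJ
th -0.319 sc 0.58 x -0.000 +0.00 d +0.000 phi +0.000 dt 0.25 REJ
th -0.319 sc 0.58 x -0.000 +0.00 d +0.000 phi -0.000 dt 0.25 REJ
th -0.319 sc 0.58 x +0.000 +0.00 d +0.000 phi -0.000 dt 0.25 REJ
th -0.319 sc 0.58 x +0.000 -0.00 d +0.000 phi -0.000 dt 0.25 REJ
13.1583
```

```bash
sed -i 's/sc>.7 and abs(th-s.x\[0\])<.2/sc>.5 and abs(th-s.x[0])<.25/; s/,-.12,.12))/,-.09,.09))/' ctl.py
python3 - <<'E'
from ctl import *
b=Bal();im=cv2.GaussianBlur(robot.read_camera("scene"),(3,3),0)
b.ref=(b.ref+rect(im,b.lp,-.32))/2;b.x=np.array([-.32,0,0]);b.P=np.diag([1e-4,1e-3,1e-5])
for k in range(14): b.cycle(upd=.2)
b.save();print(robot.current_time());cv2.imwrite("pics/bal.png",cv2.resize(im[60:260,200:400,::-1],None,fx=3,fy=3))
E
```

```text
th -0.320 sc 0.94 x -0.320 +0.00 d +0.000 phi +0.090 dt 0.25
th +0.067 sc 0.89 x -0.197 +0.56 d +0.000 phi +0.046 dt 0.25 REJ
th +0.396 sc 0.76 x -0.075 +0.27 d +0.000 phi +0.010 dt 0.25 REJ
th +0.320 sc 0.82 x -0.019 +0.09 d +0.000 phi +0.000 dt 0.25 REJ
th +0.352 sc 0.80 x -0.003 +0.02 d +0.000 phi -0.000 dt 0.25 REJ
th +0.352 sc 0.80 x -0.000 +0.00 d +0.000 phi -0.000 dt 0.25 REJ
th +0.351 sc 0.80 x +0.000 -0.00 d +0.000 phi +0.000 dt 0.25 REJ
th +0.352 sc 0.80 x -0.000 +0.00 d +0.000 phi +0.000 dt 0.25 REJ
th +0.352 sc 0.79 x -0.000 +0.00 d +0.000 phi +0.000 dt 0.25 REJ
th +0.352 sc 0.80 x -0.000 +0.00 d +0.000 phi +0.000 dt 0.25 REJ
th +0.352 sc 0.80 x -0.000 +0.00 d +0.000 phi -0.000 dt 0.25 REJ
th +0.352 sc 0.80 x +0.000 +0.00 d +0.000 phi -0.000 dt 0.25 REJ
th +0.352 sc 0.79 x +0.000 -0.00 d +0.000 phi +0.000 dt 0.25 REJ
th +0.352 sc 0.79 x -0.000 -0.00 d +0.000 phi +0.000 dt 0.25 REJ
17.4083
```

The measurements were right: -0.319 read on the other stop. My gate rejected them because the mast bounces off its stop faster than the model predicts. I'll leave the stop gently and trust the camera.

```bash
sed -i 's/and abs(th-s.x\[0\])<.25/and abs(th-s.x[0])<.6/; s/\[.008\*\*2,.05\*\*2,.003\*\*2\]/[.01**2,.15**2,.003**2]/; s/upd=.1,log=True/upd=.05,log=True,fu=None/' ctl.py
sed -i 's/^        if abs(s.phi+u)>.3:/        if fu is not None:u=fu\n        if abs(s.phi+u)>.3:/' ctl.py
python3 - <<'E'
from ctl import *
b=Bal();im=cv2.GaussianBlur(robot.read_camera("scene"),(3,3),0)
b.ref=rect(im,b.lp,.32);b.x=np.array([.32,0,0]);b.P=np.diag([1e-4,1e-4,1e-6]);b.phi=0.
for k in range(6):
    th0=b.x[0]
    b.cycle(upd=0,fu=-.025)
    th=measure(robot.read_camera("scene"),b.lp,b.ref)[0]
    if th<.32+b.phi-.03: break
    b.x=np.array([.32+b.phi,0,0]);b.P=np.diag([1e-4,1e-4,1e-6])
b.P=np.diag([.05,.3,1e-5])
for k in range(14): b.cycle(upd=0.05 if k>6 else 0)
b.save();print(robot.current_time())
E
```

```text
th +0.320 sc 1.00 x +0.320 +0.00 d +0.000 phi -0.025 dt 0.25
th +0.249 sc 0.97 x +0.249 -0.00 d +0.000 phi -0.115 dt 0.27
th -0.017 sc 0.71 x -0.014 -1.10 d -0.000 phi -0.025 dt 0.28
th -0.340 sc 0.56 x -0.336 -0.85 d -0.001 phi +0.065 dt 0.25
th +0.012 sc 0.85 x -0.010 +0.94 d +0.007 phi -0.025 dt 0.25
th +0.255 sc 0.97 x +0.249 +0.51 d +0.010 phi -0.115 dt 0.27
th -0.014 sc 0.70 x +0.003 -1.02 d +0.000 phi -0.025 dt 0.28
th -0.341 sc 0.56 x -0.333 -0.87 d -0.005 phi +0.065 dt 0.25
th +0.010 sc 0.84 x -0.011 +0.96 d +0.010 phi -0.025 dt 0.25
th +0.244 sc 0.97 x +0.239 +0.51 d +0.013 phi -0.115 dt 0.27
th -0.052 sc 0.67 x -0.032 -1.11 d -0.002 phi -0.025 dt 0.28
th -0.318 sc 0.64 x -0.318 -0.80 d -0.002 phi +0.065 dt 0.25
th +0.021 sc 0.91 x +0.000 +1.00 d +0.015 phi -0.025 dt 0.25
th +0.281 sc 0.99 x +0.276 +0.60 d +0.020 phi -0.115 dt 0.27
th -0.023 sc 0.79 x -0.006 -1.05 d +0.005 phi -0.025 dt 0.28
22.2083
```

```bash
cat > idn.py <<'E'
import numpy as np
from scipy.optimize import differential_evolution
# (theta at image, dphi of following move, dt incl; extra hold)
phis=[0,-.025,-.115,-.025,.065,-.025,-.115,-.025,.065,-.025,-.115,-.025,.065,-.025,-.115]
th=[.32,.249,-.017,-.340,.012,.255,-.014,-.341,.010,.244,-.052,-.318,.021,.281,-.023]
dts=[.30,.27,.28,.25,.25,.27,.28,.25,.25,.27,.28,.25,.25,.27]
p1=[0,-.12,0,.037,.012];t1=[.32,-.036,-.304,-.195,-.186];d1=[.31,.31,.25,.25]
p2=[0,.09,.046,.01,0,0,0];t2=[-.32,.067,.396,.32,.32,.32,.32];d2=[.25]*6
def sim(p,phis,dts,th0,dt=.002):
    TM,td,K,C,J,h,bst,cst=p; x=th0;w=0.;o=[x]
    for i,D in enumerate(dts):
        d=phis[i+1]-phis[i];n=int(round((.05+D)/dt));t=np.arange(n+2)*dt-.05-td
        s=np.clip(t/TM,0,1);s=phis[i]+d*(10*s**3-15*s**4+6*s**5)
        for k in range(n):
            v=(s[k+1]-s[k])/dt;a=(s[k+2]-2*s[k+1]+s[k])/dt**2;q=x-s[k];qd=w-v
            tq=.0460*9.81*np.sin(x)-K*q-C*qd+.046*h*a
            if abs(q)>.32: tq-=bst*(q-np.sign(q)*.32)+cst*qd
            w+=dt*tq/J;x+=dt*w
        o.append(x)
    return np.array(o)
def cost(p):
    c=0
    for P,T_,D in((phis[:9],th[:9],dts[:8]),(p1,t1,d1),(p2[:4],t2[:4],d2[:3])): c+=np.sum(np.minimum(np.abs(sim(p,P,D,T_[0])-T_),.25)**2)
    return c if np.isfinite(c) else 99
if __name__=="__main__":
    bd=[(.04,.25),(0,.03),(.30,.42),(.02,.07),(.0095,.0125),(-.3,.8),(5,60),(0,.5)]
    r=differential_evolution(cost,bd,maxiter=40,popsize=8,seed=1,workers=-1,updating="deferred",polish=False)
    print(r.fun,r.x.round(4))
    for P,T_,D in((phis,th,dts),(p1,t1,d1),(p2,t2,d2)): print(sim(r.x,P,D,T_[0]).round(2),T_)
E
timeout 400 python3 idn.py
```

```text
0.06323371187293085 [7.65000e-02 9.60000e-03 3.65700e-01 2.56000e-02 1.03000e-02 7.52000e-02
 2.50735e+01 3.89100e-01]
[ 0.32  0.27  0.03 -0.28 -0.03  0.22  0.01 -0.32 -0.05  0.16  0.19  0.14
  0.25  0.26  0.07] [0.32, 0.249, -0.017, -0.34, 0.012, 0.255, -0.014, -0.341, 0.01, 0.244, -0.052, -0.318, 0.021, 0.281, -0.023]
[ 0.32 -0.2  -0.21 -0.18 -0.21] [0.32, -0.036, -0.304, -0.195, -0.186]
[-0.32 -0.02  0.33  0.28  0.32  0.32  0.32] [-0.32, 0.067, 0.396, 0.32, 0.32, 0.32, 0.32]
```

```bash
cat > tune2.py <<'E'
import numpy as np
from scipy.linalg import solve_discrete_are
from idn import sim
def one(p,x,w,ph0,d,dy,T=.30,dt=.002,stop=True):
    TM,td,K,C,J,h,bst,cst=p;n=int(round(T/dt));t=np.arange(n+2)*dt-.05-td
    s=np.clip(t/TM,0,1);s=10*s**3-15*s**4+6*s**5
    r=np.clip((t+td)/.25,0,1);r=10*r**3-15*r**4+6*r**5   # translation profile (slower or same)
    if TM<.2:r=s
    for k in range(n):
        v=d*(s[k+1]-s[k])/dt;a=d*(s[k+2]-2*s[k+1]+s[k])/dt**2;ay=dy*(r[k+2]-2*r[k+1]+r[k])/dt**2;q=x-ph0-d*s[k]
        tq=.4513*x-K*q-C*(w-v)+.046*(h*a+ay)
        if stop and abs(q)>.32: tq-=bst*(q-np.sign(q)*.32)+cst*(w-v)
        w+=dt*tq/J;x+=dt*w
    return np.array([x,w])
NOM=[.08,.01,.36,.035,.0108,.04,25,.35]
def design(R=.5,qw=.05,qphi=.05,p=NOM):
    f=lambda *a:one(p,*a,stop=False)
    A=np.zeros((3,3));A[:2,0]=f(1,0,0,0,0);A[:2,1]=f(0,1,0,0,0);A[:2,2]=f(0,0,1,0,0);A[2,2]=1
    B=np.r_[f(0,0,0,1,0),1][:,None];P=solve_discrete_are(A,B,np.diag([1,qw,qphi]),[[R]])
    L=np.linalg.solve(R+B.T@P@B,B.T@P@A)[0];F=np.eye(3);F[:2,:2]=A[:2,:2];F[:2,2]=A[:2,2]
    return L,F,np.linalg.solve(np.eye(2)-A[:2,:2],f(0,0,0,0,1.))
def limit(u,x,phi,clip,ql):
    u=float(np.clip(u,-clip,clip));lo,hi=x[0]-ql,x[0]+ql  # phi+u within lo..hi
    c=np.clip(phi+u,lo,hi)-phi
    return float(c if c*u>0 else np.sign(u)*min(abs(u),.012))
def mc(R,qw,clip,ql,u0,vm,N=20,ra=.1,lat=1):
    L,F,XS=design(R,qw);rng=np.random.default_rng(3);t_in=[];late=[]
    for n in range(N):
        p=[rng.uniform(.06,.11),.01,rng.uniform(.34,.38),rng.uniform(.025,.047),rng.uniform(.0102,.0114),rng.uniform(0,.08),25,rng.uniform(.2,.6)]
        X=np.array([.32,0]);x=np.r_[X,0];P=np.diag([1e-4,1e-4,1e-6]);phi=0;b=rng.uniform(-.015,.015);o=[]
        for k in range(60):
            z=X[0]+b+.006*rng.standard_normal();g=P[:,0]/(P[0,0]+.01**2);x=x+g*(z-x[0]);P=P-np.outer(g,P[0])
            v=0 if k<30 else vm*min(1,ra*(k-29)) if k<48 else vm*max(0,1-ra*(k-47))
            u=limit(-L@[x[0]-XS[0]*v,x[1]-XS[1]*v,phi+x[2]],x,phi,clip,ql)
            if k==0:u=u0
            T=.30
            X=one(p,*X,phi,u,v*lat,T);x=np.r_[one(NOM,*x[:2],phi+x[2],u,v*lat,T),x[2]]
            if k==0:P=P+np.diag([.05**2,.4**2,0])
            P=F@P@F.T+np.diag([.01**2,.12**2,.003**2]);phi+=u;o.append(abs(X[0]))
        o=np.array(o);bad=np.nonzero(o[:30]>.1)[0];t_in.append(bad.max()+1);late.append(o[30:].max())
    return L.round(2),"settle",np.percentile(t_in,[50,80,100]),"late",np.percentile(late,[50,80,100]).round(3)
if __name__=="__main__":
    for a in[(.5,.05,.06,.29,-.03,.015),(.5,.05,.06,.27,-.05,.015),(2,.05,.06,.27,-.05,.015),(.5,.02,.06,.27,-.05,.015),(.5,.05,.1,.27,-.05,.015),(.5,.05,.06,.27,-.08,.015),(2,.1,.06,.27,-.08,.01),(8,.05,.06,.27,-.05,.01)]:print(a,*mc(*a))
E
python3 tune2.py
```

```text
(0.5, 0.05, 0.06, 0.29, -0.03, 0.015) [0.54 0.11 0.97] settle [ 5.5  7.  15. ] late [0.029 0.038 0.043]
(0.5, 0.05, 0.06, 0.27, -0.05, 0.015) [0.54 0.11 0.97] settle [1. 2. 2.] late [0.029 0.038 0.043]
(2, 0.05, 0.06, 0.27, -0.05, 0.015) [0.45 0.09 0.92] settle [1. 2. 3.] late [0.03  0.037 0.045]
(0.5, 0.02, 0.06, 0.27, -0.05, 0.015) [0.57 0.11 0.96] settle [1. 2. 2.] late [0.029 0.039 0.046]
(0.5, 0.05, 0.1, 0.27, -0.05, 0.015) [0.54 0.11 0.97] settle [1. 2. 2.] late [0.029 0.038 0.043]Traceback (most recent call last):
  File "tune2.py", line 43, in <module>
    for a in[(.5,.05,.06,.29,-.03,.015),(.5,.05,.06,.27,-.05,.015),(2,.05,.06,.27,-.05,.015),(.5,.02,.06,.27,-.05,.015),(.5,.05,.1,.27,-.05,.015),(.5,.05,.06,.27,-.08,.015),(2,.1,.06,.27,-.08,.01),(8,.05,.06,.27,-.05,.01)]:print(a,*mc(*a))
                                                                                                                                                                                                                                        ~~^^^^
  File "tune2.py", line 40, in mc
    o=np.array(o);bad=np.nonzero(o[:30]>.1)[0];t_in.append(bad.max()+1);late.append(o[30:].max())
                                                           ~~~~~~~^^
    return umr_maximum(a, axis, None, out, keepdims, initial, where)
ValueError: zero-size array to reduction operation maximum which has no identity
```

```bash
python3 - <<'E'
s=open("ctl.py").read()
i=s.index("bal.H=");j=s.index("Y,Z=np")
s=s[:i]+"from tune2 import one,design,limit,NOM\nL,F,XS=design()\n"+s[j:]
s=s.replace("u=float(np.clip(-L@[s.x[0]-XS[0]*dy,s.x[1]-XS[1]*dy,s.phi+s.x[2]],-.09,.09))","u=limit(-L@[s.x[0]-XS[0]*dy,s.x[1]-XS[1]*dy,s.phi+s.x[2]],s.x,s.phi,.06,.27)")
s=s.replace("bal.step(s.x[:2],s.phi+s.x[2],u,dy,dt=.005)","one(NOM,*s.x[:2],s.phi+s.x[2],u,dy,.05+dt)")
s=s.replace(".012**2",".01**2").replace(".01**2,.15**2,.003**2",".01**2,.12**2,.003**2")
open("ctl.py","w").write(s)
E
python3 - <<'E'
from ctl import *
b=Bal();robot.goto(T(b.lp,[GR])[0],down(b.lp[3]).as_rotvec());b.phi=0.;robot.sleep(.6)
th,sc,r=measure(robot.read_camera("scene"),b.lp,b.ref);sg=np.sign(th);print("rest",th,sc)
b.x=np.array([.32*sg,0,0]);b.P=np.diag([1e-4,1e-4,1e-6])
b.cycle(upd=.5,fu=-.05*sg);b.P=b.P+np.diag([.05**2,.5**2,0])
for k in range(12): b.cycle(upd=0.05 if k>4 else 0)
b.save();print(robot.current_time())
E
```

```text
rest -0.32031665893798444 0.7069986357347472
th -0.320 sc 0.71 x -0.320 +0.00 d +0.000 phi +0.050 dt 0.25
th -0.150 sc 0.91 x -0.150 +0.52 d +0.000 phi +0.026 dt 0.25
th -0.032 sc 0.93 x -0.032 +0.28 d +0.000 phi -0.012 dt 0.25
th -0.021 sc 0.93 x -0.019 -0.03 d -0.001 phi +0.014 dt 0.25
th -0.033 sc 0.93 x -0.032 +0.00 d -0.001 phi +0.019 dt 0.25
th -0.030 sc 0.93 x -0.029 +0.05 d -0.002 phi +0.013 dt 0.25
th -0.027 sc 0.93 x -0.026 +0.03 d -0.003 phi +0.014 dt 0.25
th -0.024 sc 0.94 x -0.023 +0.03 d -0.003 phi +0.013 dt 0.25
th -0.018 sc 0.95 x -0.018 +0.03 d -0.004 phi +0.010 dt 0.25
th -0.015 sc 0.95 x -0.014 +0.02 d -0.004 phi +0.010 dt 0.25
th -0.012 sc 0.96 x -0.012 +0.02 d -0.004 phi +0.009 dt 0.25
th -0.009 sc 0.96 x -0.009 +0.02 d -0.005 phi +0.008 dt 0.25
th -0.007 sc 0.96 x -0.007 +0.01 d -0.005 phi +0.007 dt 0.25
27.0083
```

Balanced and within about 0.03 rad. I'll hold a little longer, then carry with balancing to just short of the fork.

Run:
```python
from ctl import *
b=Bal();k=0
for _ in range(3): b.cycle()
a=b.lp.copy();e=np.r_[T(ST,[[-.13,0,0]])[0][:2],.045,ST[3]]
n=np.linalg.norm((T(e,[[.15,0,0]])-T(a,[[.15,0,0]]))[0][:2]);print("dist",n,e)
s=0.;v=0.;VM=.014
while s<n-1e-4:
    tgt=min(VM,np.sqrt(2*.0012*max(n-s,0))+.0006)
    if abs(b.x[0])>.09: tgt=min(tgt,.004)
    v=min(v+.0012,tgt) if tgt>v else max(v-.002,tgt)
    s=min(s+v,n);b.cycle(a+(e-a)*s/n,upd=.1);k+=1
    if k>60: break
for _ in range(2): b.cycle()
b.save();print(k,robot.current_time())
im=robot.read_camera("scene");cv2.imwrite("pics/pre.png",cv2.resize(im[120:340,240:500,::-1],None,fx=2.7,fy=2.7))
```

```text
th -0.004 sc 0.97 x -0.004 +0.01 d -0.005 phi +0.006 dt 0.25
th -0.002 sc 0.97 x -0.002 +0.00 d -0.005 phi +0.005 dt 0.25
th -0.001 sc 0.97 x -0.001 +0.00 d -0.005 phi +0.005 dt 0.25
dist 0.42557053988269206 [ 0.4150879   0.27318516  0.045      -0.2288    ]
th +0.000 sc 0.97 x +0.000 +0.00 d -0.005 phi +0.002 dt 0.25
th +0.002 sc 0.98 x +0.002 -0.02 d -0.005 phi +0.001 dt 0.25
th +0.002 sc 0.98 x +0.002 -0.04 d -0.005 phi +0.001 dt 0.25
th +0.002 sc 0.98 x +0.002 -0.05 d -0.005 phi +0.001 dt 0.25
th +0.003 sc 0.98 x +0.003 -0.06 d -0.004 phi -0.000 dt 0.25
th +0.002 sc 0.97 x +0.002 -0.08 d -0.004 phi +0.000 dt 0.25
th -0.002 sc 0.97 x -0.002 -0.10 d -0.004 phi +0.002 dt 0.25
th -0.001 sc 0.97 x -0.002 -0.10 d -0.004 phi -0.000 dt 0.25
th -0.001 sc 0.98 x -0.001 -0.12 d -0.004 phi -0.000 dt 0.25
th -0.003 sc 0.97 x -0.003 -0.14 d -0.004 phi +0.001 dt 0.25
th -0.006 sc 0.96 x -0.006 -0.15 d -0.004 phi +0.002 dt 0.25
th -0.006 sc 0.97 x -0.006 -0.15 d -0.004 phi +0.001 dt 0.25
th -0.003 sc 0.97 x -0.004 -0.16 d -0.004 phi -0.000 dt 0.25
th -0.006 sc 0.97 x -0.006 -0.17 d -0.004 phi +0.
[... 969 characters left out ...]
phi -0.005 dt 0.25
th +0.000 sc 0.99 x -0.000 -0.15 d +0.001 phi -0.006 dt 0.25
th +0.001 sc 0.99 x +0.000 -0.15 d +0.002 phi -0.005 dt 0.25
th -0.000 sc 0.99 x -0.001 -0.14 d +0.002 phi -0.004 dt 0.25
th -0.001 sc 0.99 x -0.001 -0.13 d +0.002 phi -0.004 dt 0.25
th -0.002 sc 0.99 x -0.002 -0.11 d +0.003 phi -0.003 dt 0.25
th -0.002 sc 0.99 x -0.002 -0.09 d +0.003 phi -0.003 dt 0.25
th -0.001 sc 0.99 x -0.002 -0.08 d +0.003 phi -0.003 dt 0.25
th -0.001 sc 0.99 x -0.002 -0.06 d +0.003 phi -0.003 dt 0.25
th -0.002 sc 0.99 x -0.002 -0.04 d +0.003 phi -0.001 dt 0.25
th -0.001 sc 0.99 x -0.001 -0.02 d +0.004 phi -0.001 dt 0.25
th -0.000 sc 0.99 x -0.000 +0.01 d +0.004 phi -0.004 dt 0.25
39 40.2083
```

View pics/pre.png

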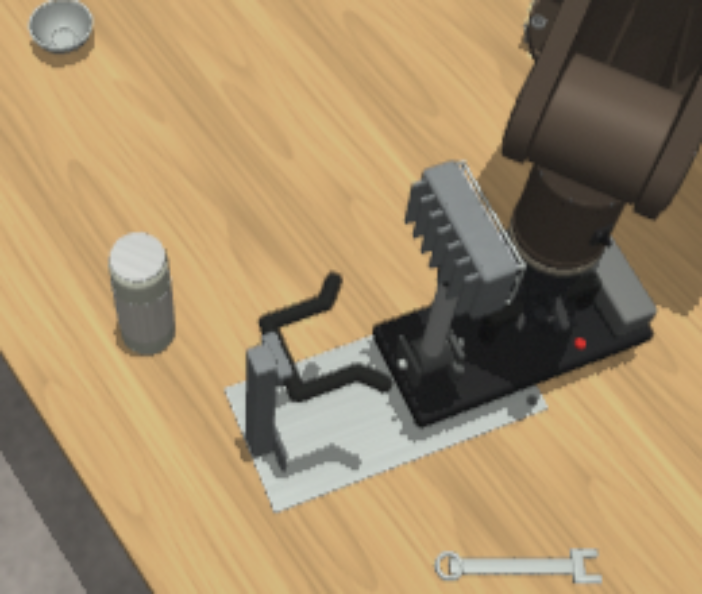

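The picture shows the lamp level and upright just short of the fork. Its mast base is at (430,355) and the fork mouth lies between the tips at (337,280) and (385,383). Next I'll insert it and look again before lowering.

Run:
```python
from ctl import *
b=Bal();a=b.lp.copy();e=np.r_[ST[:2],.016,ST[3]]
w=np.interp(np.arange(1,14),[0,3,10,13],[0,.13,.87,1])
for s in w: b.cycle(a+(e-a)*s,upd=.05)
b.save();print(robot.current_time())
im=robot.read_camera("scene");cv2.imwrite("pics/ins.png",cv2.resize(im[170:340,260:460,::-1],None,fx=3.5,fy=3.5))
```

```text
th +0.002 sc 1.00 x +0.002 +0.00 d +0.004 phi -0.005 dt 0.25
th +0.002 sc 0.99 x +0.002 -0.00 d +0.004 phi -0.004 dt 0.25
th +0.001 sc 0.99 x +0.001 -0.00 d +0.004 phi -0.004 dt 0.25
th +0.001 sc 0.99 x +0.001 -0.00 d +0.004 phi -0.005 dt 0.25
th +0.001 sc 0.98 x +0.001 -0.00 d +0.004 phi -0.004 dt 0.25
th +0.000 sc 0.97 x +0.000 -0.00 d +0.004 phi -0.004 dt 0.25
th +0.000 sc 0.96 x +0.000 +0.00 d +0.004 phi -0.004 dt 0.25
th +0.000 sc 0.95 x +0.000 -0.00 d +0.004 phi -0.004 dt 0.25
th -0.001 sc 0.93 x -0.001 -0.00 d +0.004 phi -0.003 dt 0.25
th -0.001 sc 0.91 x -0.001 -0.00 d +0.004 phi -0.003 dt 0.25
th -0.001 sc 0.89 x -0.001 +0.00 d +0.004 phi -0.004 dt 0.25
th -0.000 sc 0.90 x -0.000 +0.00 d +0.004 phi -0.004 dt 0.25
th -0.001 sc 0.89 x -0.001 -0.00 d +0.004 phi -0.003 dt 0.25
44.1583
```

View pics/ins.png

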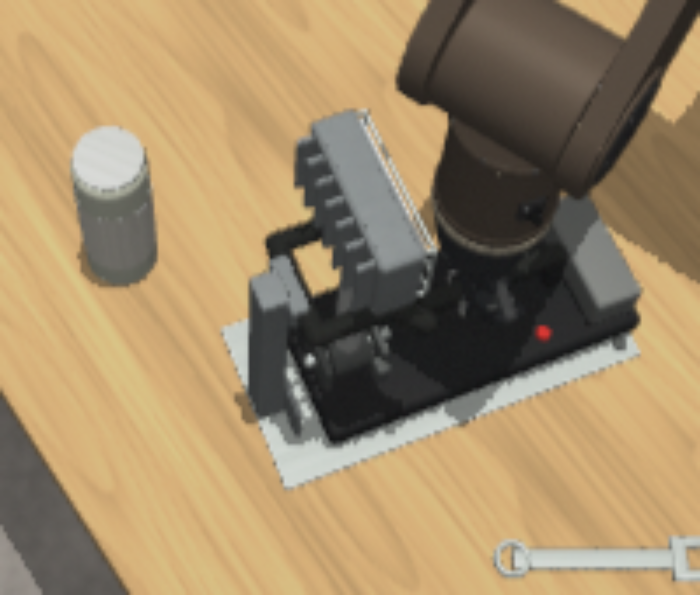

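The lamp is in the fork: the head is above the prongs, the foot is over the plate with even margins, and the bystanders haven't moved. I'll lower it, release and retreat.

Run:
```python
from ctl import *
b=Bal()
for z in(.013,.010,.008): b.cycle(np.r_[b.lp[:2],z,b.lp[3]],upd=0)
R=down(b.lp[3],0).as_rotvec();p=T(b.lp,[GR])[0]
print("touch",robot.move_straight(p-[0,0,.012],R,vel=.02,until_force=4),robot.current_ee_pos(),robot.current_ft_force().round(1))
robot.set_gripper(.05);robot.sleep(.2);robot.set_gripper(.085)
p=robot.current_ee_pos();robot.move_straight([p[0],p[1],.2],R,vel=.12)
print(robot.current_ft_force().round(1),robot.current_time())
robot.move_straight(T(ST,[[-.03,0,.33]])[0],R,vel=.15);robot.sleep(.5)
im=robot.read_camera("scene");cv2.imwrite("pics/end.png",cv2.resize(im[120:340,240:480,::-1],None,fx=2.7,fy=2.7))
lp=b.lp.copy();lp[2]=.004;print(measure(im,lp,b.ref)[:2],robot.current_time())
```

```text
th -0.001 sc 0.91 x -0.001 +0.00 d +0.004 phi -0.003 dt 0.25
th -0.000 sc 0.91 x -0.000 +0.00 d +0.004 phi -0.004 dt 0.25
th +0.000 sc 0.91 x +0.000 +0.00 d +0.004 phi -0.004 dt 0.25
touch True [0.58092957 0.23472708 0.06328342] [-0.6  0.1  9.6]
[-0.3 -0.4 -0.8] 47.8167
(np.float64(0.10041804687483832), np.float64(0.9157202133769481)) 49.5
```

View pics/end.png

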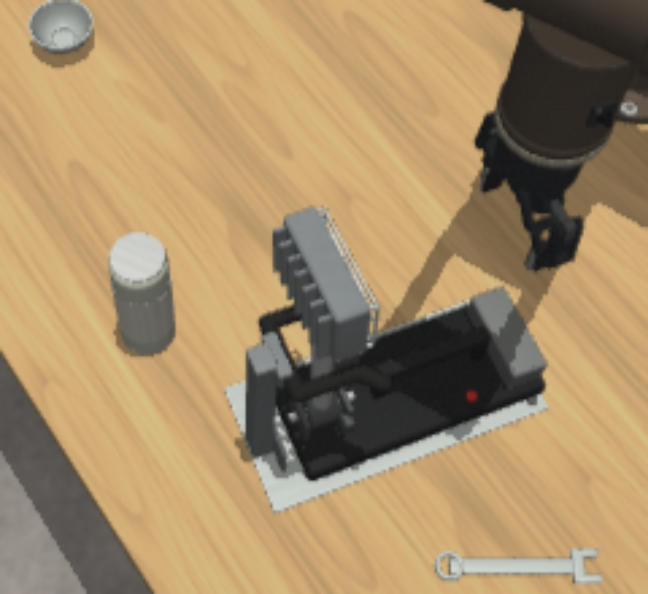

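The foot stands on the plate, the mast leans about 0.10 rad against one prong, and the hand is clear. Handing in.

Run:
```python
from cell import robot
robot.sleep(1.0);print(robot.hand_in(),robot.current_time())
```

```text
the job is handed in; nothing more can be done
the job is handed in; nothing more can be done
```

I handed the job in at about 51 s; no verdict was returned. The lamp stands released on the station plate, its mast between the prongs and leaning about 0.10 rad by the camera, after being held upright for over 3 s and kept within about 0.01 rad all the way to the station.

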